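# Tighten the carver's hold-down by short strokes of its lift-and-turn handle

## Task

Clamp the carving down: turn the red-gripped handle of the hold-down clockwise (seen from above) in short strokes, because the block is in the way of a full turn; at the end of each stroke lift the handle off its teeth, swing it back, let it drop in again and go on until the pad holds the wood firmly, without crushing the wood. Then lift the handle once more and tuck it, dropped fully home, alongside the block wall on its counter-clockwise side, with the clamp still tight. Do not bang the handle or the robot against the block, and leave the mallet, the gouges and the stone where they are.

Things in the scene. Friction and masses are not known exactly. Their poses are not given: they have to be found in the camera images.
- carving: Pale lime-wood block, fixed, 105 mm high, L-shaped from above. Origin: bench point under the clamp's screw axis; z up. In its frame wall A fills x -150..-50, y -150..110 mm; wall B y -150..-50, x -50..110 mm; the notch (x, y over -50) is open but for a 30 mm high tab (x, y -50..24) under the clamp's pad. Bench dogs 50 mm high stand against its outer faces, 20 mm beyond.
- clamp: Dark steel hold-down clamp, fixed on the bench. Origin: bench point under its vertical screw axis (the same as the carving's); z up; x points from the screw over its column (68 mm away, 63 mm high), midway between the walls. The 32 mm pad starts 2 to 4 mm above the tab (not measured). Clockwise from above lowers it, 8 mm a turn; it stays where left.
- lever: Lift-and-turn handle: black hub 45 mm wide on the screw axis, one level arm along +x. Origin on the axis 90.5 mm under the grip's level; sinks with the screw up to 6 mm. Home, it meshes with 14 teeth (25.7 deg apart, about 4 deg play) and turns the screw; lifted 9 mm or more it swings free. Lifting takes 4 to 8 N; a spring drops it. On a tooth top it stays 5 to 9 mm high until swung a few deg.
- grip (a point): Centre of the red grip (16 mm wide, 18 mm high, 68 to 130 mm from the screw axis; this point at 105 mm); x outward along the arm. Moment about the screw axis to turn it (force at the grip times its arm plus the hand's own twist): 0.5 to 0.6 N m with the pad free (read at rest 0.1 to 0.3 less); the pad bearing, +1.5 N m per rad: firm from 0.8, 0.9 is right, crushed from 1.25.
- swing (a joint): Direction of the handle, rad: from the clamp's x axis, counter-clockwise from above positive. 0 = over the column; +0.79 = parallel to wall A (counter-clockwise side), 50 mm from it; -0.79 = parallel to wall B, 50 mm from it. The grip touches wood at about +1.1 and -1.1, open fingers from about 0.9. Tucked alongside wall A: +0.4 to +1.1.
- lift (a joint): How far the handle is lifted from its home position, m (0 = fully home, teeth meshed; 0.014 = up against its stop).
- mallet_mid (a point): Dark round carver's mallet, loose, standing on its head: head 84 mm wide, 110 mm high, handle up to 240 mm. Point: centre of the head, 55 mm up. Bystander.
- gouge_wide_mid (a point): Wide gouge, loose, lying: brown handle 115 x 26 x 24 mm to -x, blade to +x, 247 mm long. Point: its middle, 12 mm up. Bystander.
- gouge_narrow_mid (a point): Narrow gouge, loose, lying: orange-brown handle, same sizes. Point: its middle, 12 mm up. Bystander.
- stone_mid (a point): Grey sharpening stone 110 x 45 x 20 mm, loose. Point: its centre. Bystander.
Things that resemble listed ones, but are neither listed nor needed, are in the scene too. Of the things that look like the clamp, the smaller one is meant.

How it is judged:
By the outcome, as a careful person would: the job done as asked, in the order asked, and still so for the second after the job is handed in, with the robot touching nothing.
It also fails if it takes over 72 s, if anything falls off the work surface, if the arm or the gripper's body presses on something with over 40 N, if the wrist force passes 120 N, or if a joint passes its speed limit or range.

## Robot

A 6-joint arm with a two-finger parallel gripper is mounted at the origin on the work surface. World frame = base frame: x ahead of the robot, y to its left, z up, the work surface at z = 0. Lengths are in mm, angles in rad, forces in N, time in s.
With the tool pointing down it reaches from about 275 to 750 mm from the base axis. Payload 10.2 kg.
Tool frame: the origin (TCP) lies midway between the tips of the shut fingers; the grasp point (between the pads) lies 19 mm behind it (ctrl.grip_depth is the distance from the TCP to the grasp point, in mm); y points along the fingers, x is the direction in which the jaws open and shut, and the axes are right-handed (so a half turn about y gives the same grasp; the last joint's range is limited). The gripper opens to 85 mm and grips with 20 to 120 N. Pads are 22 mm wide; open, the fingers measure 114 mm over their backs; the gripper's body (76 mm by 85 mm) begins 54 mm behind the grasp point. The pads swing forward as they close: fully open they stand 13 mm farther back than shut.
Start: joints at [-1.511, 0.313, 1.498, -0, 1.331, -0.223], TCP at [146.486, -504.156, 231.294] pointing down, gripper open.
Joint ranges: [-2.94, 2.94], [-0.97, 2.17], [0.19, 2.56], [-1.23, 4.37], [0.02, 3.11], [-2.88, 2.88]. Speed limits (rad/s): [2.39, 2.39, 3.01, 3.14, 3.14, 3.14].

## Interface

Orientations are given as a unit quaternion [w, x, y, z].
In Python, from rig import ctrl gives the robot as it stands. The module is installed in compiled form; this text tells all that it offers.
- The arm moves only by the tool drive_tool, never from a script. Its arguments are lists of equal length, an entry for each row: "gripper": the closure, from 0 (fully open) to 1 (shut); "offset": the shift along the tool's x, y, z in m, a list of three; "turn": the turn about the tool's y in degrees. In form: {"gripper": [gripper, ...], "offset": [[tx, ty, tz], ...], "turn": [turn, ...]}. A call has 1 to 20 rows; each row shifts and turns the commanded pose from where the row before left it, along the tool's axes as they then stand; what a row does not reach is not made up. A row lasts 1/12 s, in which the tool goes at most 41.7 mm and 7.16 degrees, less where a joint would pass 70% of its speed; a pose out of reach is approached as far as the arm can. A call is refused whole if a number of a shift passes 0.0417 or a number of a turn 7.16, either way. A call with a gripper value outside its range is refused whole. The fingers move at their own pace and stop on an object; "force" is the grip in N (left out, the last holds). Time passes only in rows, so rows that do not move let the fingers close. It gives the time, the measured TCP pose, the force and the opening at its end, in the units of the state.
- ctrl.sense(): the state, without advancing time (a new reading comes with each control period).
- ctrl.capture(name): name is "side" or "top"; returns (picture, depth): 420x560x3 uint8, red, green, blue; 420x560 float32, mm along the optical axis (not along the pixel's ray), 0 where there is no reading.
- ctrl.camera_params(name): a dict with "fovy" (degrees; the focal length in pixels is half the picture's height over the tangent of half this angle, whatever the lens; pixels are square), "cx", "cy" (the principal point, pixels), "distortion" ([k1, k2, p1, p2, k3] as OpenCV has them; the pictures are not rectified), "view" (4x4, takes a point from world to camera coordinates). Camera axes: x right, y down, z forward; pixel columns grow to the right and rows downward; lengths in mm; the calibration is good to about 2 mm. A picture is of the moment at which its call begins. camera_params takes no time and is no camera call.
- ctrl.finish_job(): hands the job in, once; it reports no verdict.
Trained networks look in the newest picture that a camera, given by its name, has taken for a name from the list of things; names that differ only in an ending like _2 or _b are one class to them, and where a whole thing is asked for, a point or a joint stands for the part that bears it (a point fixed in the world has none). Each returns a list of dicts, best first, with "score" (0 to 1); they miss things now and then, are a little off and sometimes report something else, mostly with a low value. They report only what shows in the picture. A call takes as long as a camera call. They do not tell look-alikes from the thing itself.
- ctrl.boxes_of(camera, query): "centre" ([x, y, z] in mm, in the coordinates of the camera as it stood for that picture, good to about 4 mm: the middle of the surface that is visible of it).
- ctrl.regions_of(camera, query): "mask" (420x560 bool, what is visible of it).
- ctrl.pinpoint(camera, query): "centre" ([x, y, z] in mm, in the coordinates of the camera as it stood for that picture, good to about 4 mm: a listed point, or the origin of a listed thing).
The state is a dict: "time_s": time; "joints": joint angles; "dq": joint speeds; "tau": joint torques, N m; "eef_pos": TCP position; "ee_rot": TCP orientation; "force": force on the tool from outside, world axes, zero at the start; "wrist_torque": the same for the moment, N m; "grip_width": opening from 0.0 (shut) to 1.0 (fully open).
Only numpy, scipy, OpenCV 4.12 (cv2) and the standard library are available. Lean on these libraries where they do the work, as an engineer would, in place of code of your own. Each camera call takes 0.05 s, during which the arm holds its last target.

## Working session

There is one attempt and no reset: what is moved stays moved. The work goes in short steps, Python scripts to look and compute and a tool call to move; the robot and the scene stay as the last step left them, time stands still between calls to the robot, and variables do not carry over. Pictures are saved under pics/ and viewed, and the job is handed in when it is done.

Besides the shell and the picture viewer there is one more tool, called after ">>>" as name([rows], argument=value, ...), one row to a line, values as JSON. drive_tool: Moves the arm, as the interface text tells. Its arguments: {"type":"object","properties":{"gripper":{"type":"array","items":{"type":"number"}},"offset":{"type":"array","items":{"type":"array","items":{"type":"number"}}},"turn":{"type":"array","items":{"type":"number"}},"force":{"type":"number"}},"required":["gripper","offset","turn"]}

```bash
mkdir -p pics; ls
cat > h.py <<'E'
import numpy as np, cv2
from rig import ctrl
def K(n):
    p=ctrl.camera_params(n); f=210/np.tan(np.radians(p['fovy'])/2)
    return np.array([[f,0,p['cx']],[0,f,p['cy']],[0,0,1]]),np.array(p['distortion']),np.array(p['view'])
def toworld(n,c):
    V=K(n)[2]; return (np.linalg.inv(V)@np.append(c,1))[:3]
def px(n,P):
    k,d,V=K(n); r,_=cv2.Rodrigues(V[:3,:3]); return cv2.projectPoints(np.array(P,float).reshape(-1,1,3),r,V[:3,3],k,d)[0][:,0]
def back(n,uv,depth):
    k,d,V=K(n); u=cv2.undistortPoints(np.array(uv,float).reshape(-1,1,2),k,d)[:,0]
    out=[]
    for (x,y),(a,b) in zip(u,uv):
        z=depth[int(round(b)),int(round(a))]; out.append(toworld(n,[x*z,y*z,z]))
    return np.array(out)
def snap(n,f):
    im,d=ctrl.capture(n); cv2.imwrite('pics/'+f,im[:,:,::-1]); return im,d
E
python3 - <<'E'
from h import *
for n in ['top','side']:
    im,d=snap(n,n+'0.png'); np.save(n+'0.npy',d)
    for q in ['carving','clamp','lever','grip','mallet_mid','gouge_wide_mid','gouge_narrow_mid','stone_mid']:
        r=ctrl.pinpoint(n,q); print(n,q,[(round(x['score'],2),toworld(n,x['centre']).round(1).tolist()) for x in r])
s=ctrl.sense();print(s)
E
```

```text
pics
top carving [(0.98, [577.3, -72.8, 1.5])]
top clamp [(0.91, [584.4, 401.7, 0.1]), (0.89, [577.1, -77.5, -1.5])]
top lever [(0.96, [580.1, 397.4, 1.3]), (0.78, [579.0, -74.5, 5.1])]
top grip [(0.79, [627.1, -167.9, 90.8]), (0.71, [651.7, 270.1, 124.5])]
top mallet_mid [(0.72, [686.3, 135.5, 55.1])]
top gouge_wide_mid [(0.75, [520.6, -292.2, 12.1])]
top gouge_narrow_mid [(0.62, [508.1, -373.5, 7.7])]
top stone_mid [(0.92, [811.1, -102.3, 11.3])]
side carving [(0.88, [577.9, -73.5, -1.1])]
side clamp [(0.97, [580.1, 403.9, -2.7]), (0.56, [576.3, -76.0, 0.9])]
side lever []
side grip [(0.76, [631.2, -168.1, 90.5]), (0.64, [651.5, 268.0, 127.2]), (0.19, [511.7, -366.0, 10.6])]
side mallet_mid [(0.7, [694.2, 131.3, 56.1])]
side gouge_wide_mid [(0.65, [519.8, -289.8, 13.5])]
side gouge_narrow_mid [(0.84, [510.4, -367.7, 8.7])]
side stone_mid [(0.57, [811.5, -98.1, 9.6])]
{'time_s': 0.9, 'joints': array([-1.51137977e+00,  3.12868074e-01,  1.49768900e+00, -1.01764327e-05,
        1.33100353e+00, -2.23381184e-01]), 'dq': array([-0.00068408, -0.00213763,  0.00036103,  0.00130734, -0.00084867,
       -0.00308735]), 'tau': array([-1.02454109e-03, -4.12162399e+01, -2.59895432e+01, -3.02298658e-04,
        5.11604467e-04, -1.54596268e-05]), 'eef_pos': array([ 146.49354204, -504.15539587,  231.31466554]), 'ee_rot': array([-0.5654636 ,  0.56548541, -0.42454048,  0.42454981]), 'force': array([-0.51069769,  0.39822011, -0.04993031]), 'wrist_torque': array([-0.01494578, -0.0380961 , -0.0125818 ]), 'grip_width': 0.9994817950817859}
```

View pics/top0.png

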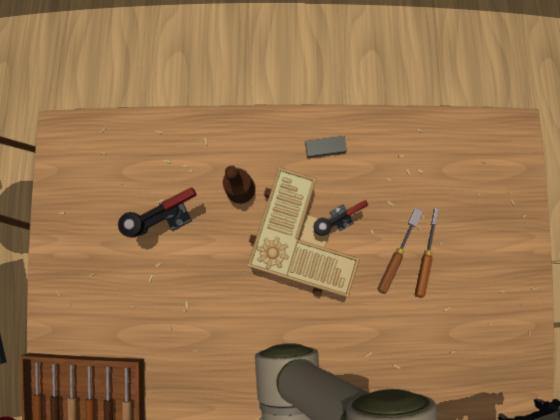

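View pics/side0.png

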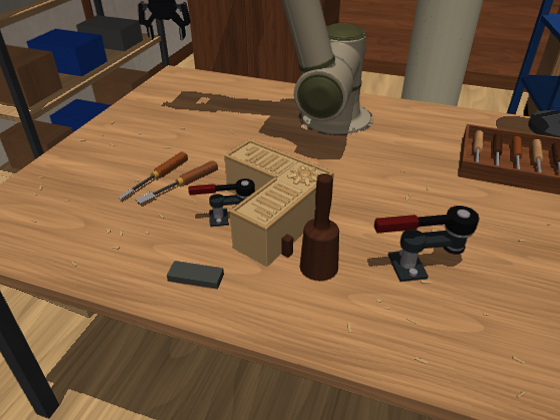

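```bash
python3 - <<'E'
from h import *
d=np.load('top0.npy')
k,dist,V=K('top'); print(k.round(1).tolist(),dist.tolist(),V.round(3).tolist())
v,u=np.mgrid[0:420,0:560]
n=cv2.undistortPoints(np.stack([u.ravel(),v.ravel()],1).astype(float).reshape(-1,1,2),k,dist)[:,0]
z=d.ravel(); P=np.c_[n[:,0]*z,n[:,1]*z,z,np.ones(len(z))]@np.linalg.inv(V).T; P=P[:,:3].reshape(420,560,3); np.save('P.npy',P)
m=(abs(P[...,2]-105)<6)&(d>0)&(u>230)&(u<370)&(v>150)&(v<310)
Q=P[m]; print(len(Q),Q.mean(0))
# fit L shape by optimisation: maximise coverage
from scipy.optimize import minimize
import numpy as np
def F(p):
    c,s=np.cos(p[2]),np.sin(p[2]); q=(Q[:,:2]-p[:2])@np.array([[c,-s],[s,c]])
    x,y=q.T
    def out(x0,x1,y0,y1): return np.hypot(np.maximum(0,np.maximum(x0-x,x-x1)),np.maximum(0,np.maximum(y0-y,y-y1)))
    o=np.minimum(out(-150,-50,-150,110),out(-150,110,-150,-50))
    return (o**2).sum()
best=min((minimize(F,[577+a,-75+b,np.radians(-105+g)],method='Nelder-Mead',options=dict(xatol=1e-3,fatol=1e-3,maxiter=2000)) for a in(-4,4) for b in(-4,4) for g in(-5,5)),key=lambda r:r.fun)
print(best.x,np.degrees(best.x[2]),best.fun)
im=cv2.imread('pics/top0.png')[...,::-1].astype(int)
for lo,hi,name in((80,120,'lev'),):
    m2=(u>305)&(u<375)&(v>190)&(v<245)
    red=m2&(im[...,0]>im[...,1]*2)&(im[...,0]>60)&(P[...,2]>60)
    R=P[red]; print('red',len(R),R.mean(0),R[:,2].min(),R[:,2].max(), R.min(0),R.max(0))
    c=R[:,:2].mean(0); w,vv=np.linalg.eigh(np.cov(R[:,:2].T)); print('axis',np.degrees(np.arctan2(*vv[::-1,1])), ((R[:,:2]-c)@vv).min(0),((R[:,:2]-c)@vv).max(0))
    dk=m2&(im.max(2)<70)&(P[...,2]>85); D=P[dk]; print('hub',len(D),D.mean(0),D[:,2].max())
    hh=m2&(P[...,2]>70)&(np.hypot(P[...,0]-578,P[...,1]+75)<30); D=P[hh];print(len(D),D.mean(0),D.min(0),D.max(0))
E
python3 -c "
import cv2;a=cv2.imread('pics/top0.png');cv2.imwrite('pics/z.png',cv2.resize(a[150:310,230:390],None,fx=3.7,fy=3.7,interpolation=2))
b=cv2.imread('pics/side0.png');cv2.imwrite('pics/z2.png',cv2.resize(b[130:290,170:340],None,fx=3.5,fy=3.5,interpolation=2))"
```

```text
[[453.0, 0.0, 281.1], [0.0, 453.0, 202.8], [0.0, 0.0, 1.0]] [-0.15130699425879143, 0.0, 0.0, 0.0, 0.0] [[-0.005, -1.0, -0.001, 28.763], [-0.991, 0.005, -0.133, 645.571], [0.133, 0.0, -0.991, 1152.878], [0.0, 0.0, 0.0, 1.0]]
5889 [549.76235386 -18.46922467 106.44515755]
[601.87825251 -69.68176963  -1.57141922] -90.03568927952534 1125966.0492886477
red 120 [ 624.46454301 -163.34094666   99.50688617] 62.77457027568107 104.96493539171024 [ 606.39922729 -191.49339919   62.77457028] [ 642.28201595 -137.23625027  104.96493539]
axis 118.30767319110224 [ -6.43126062 -29.69870967] [ 6.45381251 29.10320728]
hub 258 [585.43059029 -91.14844241  97.00290678] 104.1025282419157
265 [579.50633894 -77.97639696  97.12649714] [ 557.85607995 -101.97478147   76.99847867] [602.09655919 -56.43486055 104.10252824]
```

View pics/z.png

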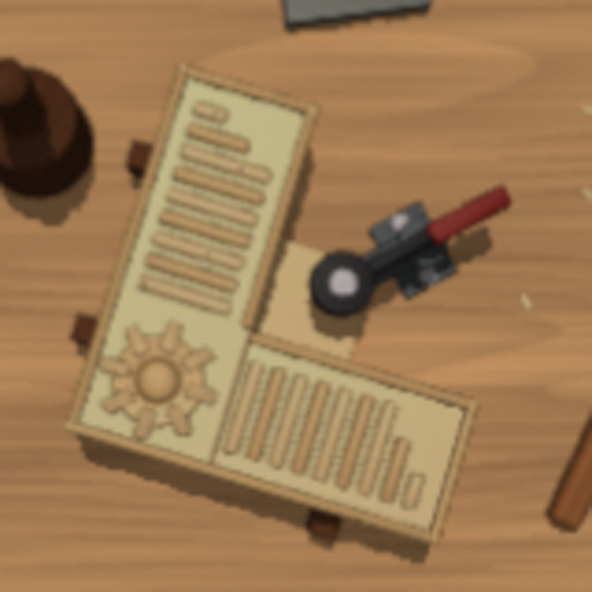

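View pics/z2.png

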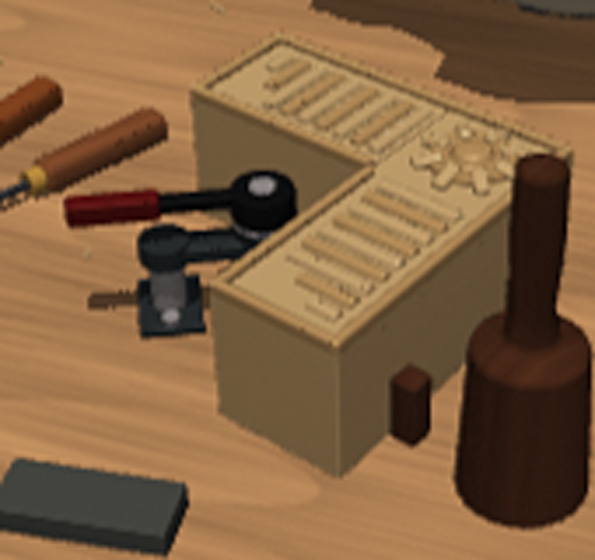

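Run:
```python
from h import *
from scipy.optimize import minimize
P=np.load('P.npy'); im=cv2.imread('pics/top0.png')[...,::-1].astype(int)
v,u=np.mgrid[0:420,0:560]
m=(abs(P[...,2]-105)<8)&(u>230)&(u<370)&(v>150)&(v<310)&(im[...,1]>110)
n,l,st,_=cv2.connectedComponentsWithStats(m.astype(np.uint8),connectivity=4); i=1+np.argmax(st[1:,4]); Q=P[l==i]
print(len(Q),st[i],Q[:,2].mean())
def F(p):
    c,s=np.cos(p[2]),np.sin(p[2]); q=(Q[:,:2]-p[:2])@np.array([[c,-s],[s,c]])
    x,y=q.T
    def out(x0,x1,y0,y1): return np.hypot(np.maximum(0,np.maximum(x0-x,x-x1)),np.maximum(0,np.maximum(y0-y,y-y1)))
    o=np.minimum(out(-150,-50,-150,110),out(-150,110,-150,-50))
    return np.minimum(o,8).sum()
best=min((minimize(F,[577+a,-75+b,np.radians(-105+g)],method='Nelder-Mead',options=dict(xatol=1e-3,fatol=1e-3,maxiter=4000)) for a in(-6,0,6) for b in(-6,0,6) for g in(-5,0,5)),key=lambda r:r.fun)
print(best.x,np.degrees(best.x[2]),best.fun)
```

```text
6261 [ 248  167  111  130 6261] 107.22141406875934
[580.32935714 -77.67899788  -1.87887444] -107.6515754865724 0.7690695883688647
```

Run:
```python
from h import *
from scipy.optimize import minimize
r=None
ctrl.capture('top')
r=ctrl.regions_of('top','carving'); M=r[0]['mask']; print(r[0]['score'],M.sum())
P=np.load('P.npy'); v,u=np.mgrid[0:420,0:560]; im=cv2.imread('pics/top0.png').astype(int)
m=(P[...,2]>98)&(P[...,2]<118)&(u>230)&(u<370)&(v>150)&(v<310)&(im[...,1]>95)&M
L=np.array([[-150,-150],[110,-150],[110,-50],[-50,-50],[-50,110],[-150,110]],float)
S=4
Mu=cv2.resize(m.astype(np.uint8)*255,None,fx=S,fy=S,interpolation=1)>127
def F(p):
    c,s=np.cos(p[2]),np.sin(p[2]); W=L@np.array([[c,s],[-s,c]])+p[:2]
    q=px('top',np.c_[W,np.full(6,105.)])
    I=np.zeros(Mu.shape,np.uint8); cv2.fillPoly(I,[((q+.5)*S*16).astype(np.int32)],1,shift=4)
    return float((I.astype(bool)^Mu).sum())
best=min((minimize(F,[578,-76,np.radians(-107)],method='Nelder-Mead',options=dict(initial_simplex=np.array([578+a,-76+a,np.radians(-107)])+np.array([[0,0,0],[8,0,0],[0,8,0],[0,0,.06]]))) for a in(-3,0,3)),key=lambda r:r.fun)
print(best.x,np.degrees(best.x[2]),best.fun/S/S,m.sum())
im2=cv2.imread('pics/top0.png'); p=best.x;c,s=np.cos(p[2]),np.sin(p[2]); W=L@np.array([[c,s],[-s,c]])+p[:2]
k=4
for Z in (105,):
    q=px('top',np.c_[W,np.full(6,Z)])
    big=cv2.resize(im2,None,fx=k,fy=k,interpolation=2); cv2.polylines(big,[((q+.5)*k).astype(int)],True,(0,0,255),1)
a=np.radians(-62.5)
g=np.array([p[0],p[1],0])+np.array([[0,0,104],[105*np.cos(a),105*np.sin(a),99.5],[130*np.cos(a),130*np.sin(a),99.5],[68*np.cos(a),68*np.sin(a),99.5]])
for t in px('top',g): cv2.circle(big,tuple(((t+.5)*k).astype(int)),3,(0,255,0),-1)
cv2.imwrite('pics/fit.png',big[640:1240,920:1520])
```

```text
0.81 7715
[580.23636104 -76.89960213  -1.87789049] -107.59519959818346 132.9375 6771
```

View pics/fit.png

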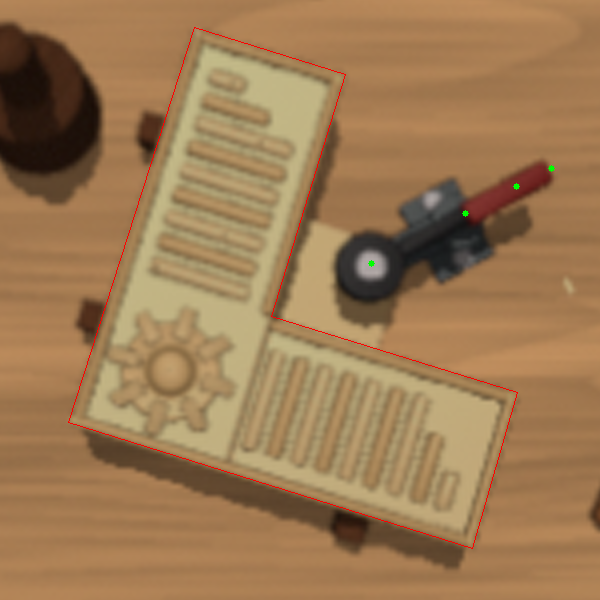

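```bash
cat >> h.py <<'E'
from scipy.spatial.transform import Rotation as Rn
AX=np.array([579.5,-77.]); CX=-62.6
def Rt(s): w,x,y,z=s['ee_rot']; return Rn.from_quat([x,y,z,w]).as_matrix()
def rep():
    s=ctrl.sense(); R=Rt(s); p=s['eef_pos']; F=s['force']; r=(p[:2]-AX)
    rad=r/np.linalg.norm(r); tan=np.array([-rad[1],rad[0]])
    zdir=np.degrees(np.arctan2(R[1,2],R[0,2]))
    print('t%.2f'%s['time_s'],'tcp',p.round(1),'r%.1f'%np.hypot(*r),'swing%.1f'%((np.degrees(np.arctan2(r[1],r[0]))-CX+180)%360-180),'zyaw%.1f(sw %.1f)'%(zdir,(zdir-CX+180)%360-180),'down%.3f'%R[2,1],
     'F',F.round(2),'Frad%.2f Ftan%.2f'%(F[:2]@rad,F[:2]@tan),'Tz%.3f'%s['wrist_torque'][2],'T',s['wrist_torque'].round(2),'Mz%.3f'%((r[0]*F[1]-r[1]*F[0])/1000+s['wrist_torque'][2]),'w%.3f'%s['grip_width'],'j6 %.2f'%s['joints'][5])
    return s
E
python3 - <<'E'
from h import *
s=rep(); R=Rt(s); print(R.round(3))
d=np.array([629.6,-169.3,231.3])-s['eef_pos']; print('tool shift',(R.T@d).round(1))
E
```

```text
t1.00 tcp [ 146.5 -504.2  231.3] r608.3 swing-72.8 zyaw16.2(sw 78.8) down-1.000 F [ 0.25 -0.15 -0.2 ] Frad-0.07 Ftan0.28 Tz0.021 T [ 0.05 -0.04  0.02] Mz0.194 w1.000 j6 -0.22
[[ 0.279  0.     0.96 ]
 [-0.96  -0.     0.279]
 [ 0.    -1.    -0.   ]]
tool shift [-186.8    0.   557.4]
```

>>> drive_tool([
  [-0.0117, 0, 0.0348],
  [-0.0117, 0, 0.0348],
  [-0.0117, 0, 0.0348],
  [-0.0117, 0, 0.0348],
  [-0.0117, 0, 0.0348],
  [-0.0117, 0, 0.0348],
  [-0.0117, 0, 0.0348],
  [-0.0117, 0, 0.0348],
  [-0.0117, 0, 0.0348],
  [-0.0117, 0, 0.0348],
  [-0.0117, 0, 0.0348],
  [-0.0117, 0, 0.0348],
  [-0.0117, 0, 0.0348],
  [-0.0117, 0, 0.0348],
  [-0.0117, 0, 0.0348],
  [-0.0117, 0, 0.0348],
], gripper=[0.3, 0.3, 0.3, 0.3, 0.3, 0.3, 0.3, 0.3, 0.3, 0.3, 0.3, 0.3, 0.3, 0.3, 0.3, 0.3], turn=[0, 0, 0, 0, 0, 0, 0, 0, 0, 0, 0, 0, 0, 0, 0, 0], force=60)

```text
time_s: 2.33
eef_pos: [630.2, -167.6, 231.3]
ee_rot: [-0.565, 0.566, -0.424, 0.425]
force: [0.1, -0.3, 0.6]
grip_width: 0.692
```

>>> drive_tool([
  [0, 0, 0],
  [0, 0, 0],
  [0, 0, 0],
  [0, 0, 0],
  [0, 0, 0],
  [0, 0, 0],
  [0, 0, 0],
  [0, 0, 0],
  [0, 0, 0],
  [0, 0, 0],
  [0, 0, 0],
  [0, 0, 0],
  [0, 0, 0],
  [0, 0, 0],
  [0, 0, 0],
  [0, 0, 0],
], gripper=[0.3, 0.3, 0.3, 0.3, 0.3, 0.3, 0.3, 0.3, 0.3, 0.3, 0.3, 0.3, 0.3, 0.3, 0.3, 0.3], turn=[-6.82, -6.82, -6.82, -6.82, -6.82, -6.82, -6.82, -6.82, -6.82, -6.82, -6.82, -6.82, -6.82, -6.82, -6.82, 0])

```text
time_s: 3.67
eef_pos: [628.9, -169.0, 231.2]
ee_rot: [0.685, -0.685, -0.175, 0.176]
force: [-0.2, -0.2, -0.3]
grip_width: 0.698
```

Run:
```python
from h import *
s=rep(); R=Rt(s)
d=np.array([629.6,-169.3,75])-s['eef_pos']; print('tool shift',(R.T@d).round(1))
for n in('side','top'):
    im,dd=snap(n,n+'1.png')
    for q in('grip','lever'): print(n,q,[(round(x['score'],2),toworld(n,x['centre']).round(1).tolist()) for x in ctrl.pinpoint(n,q)])
```

```text
t3.67 tcp [ 628.9 -169.   231.2] r104.5 swing0.8 zyaw118.7(sw -178.7) down-1.000 F [-0.19 -0.21 -0.25] Frad0.09 Ftan-0.27 Tz0.003 T [ 0.01 -0.02  0.  ] Mz-0.024 w0.698 j6 -0.94
tool shift [  0.5 156.2  -0.6]
side grip [(0.9, [650.0, 271.1, 128.7]), (0.63, [632.6, -168.1, 91.5]), (0.16, [809.6, -95.9, 9.5])]
side lever [(0.35, [578.0, -76.1, 0.4])]
top grip [(0.9, [628.6, -171.7, 88.3]), (0.69, [652.5, 265.2, 125.4])]
top lever [(0.82, [583.9, 398.4, 1.3]), (0.8, [578.8, -76.3, 4.4])]
```

>>> drive_tool([
  [0, 0.026, 0],
  [0, 0.026, 0],
  [0, 0.026, 0],
  [0, 0.026, 0],
  [0, 0.026, 0],
  [0, 0.027, 0],
  [0, 0, 0],
], gripper=[0.3, 0.3, 0.3, 0.3, 0.3, 0.3, 0.3], turn=[0, 0, 0, 0, 0, 0, 0])

```text
time_s: 4.55
eef_pos: [626.5, -167.9, 68.9]
ee_rot: [0.688, -0.683, -0.171, 0.176]
force: [-1.3, 0.6, -0.6]
grip_width: 0.697
```

Run:
```python
from h import *
rep()
im,dd=snap('side','side2.png'); cv2.imwrite('pics/s2.png',cv2.resize(im[100:280,140:360,::-1],None,fx=3,fy=3,interpolation=2))
```

```text
t4.55 tcp [ 626.5 -167.9   68.9] r102.3 swing-0.1 zyaw118.4(sw -179.0) down-1.000 F [-1.32  0.63 -0.57] Frad-1.17 Ftan-0.88 Tz-0.029 T [-0.    0.05 -0.03] Mz-0.119 w0.697 j6 -0.94
```

View pics/s2.png

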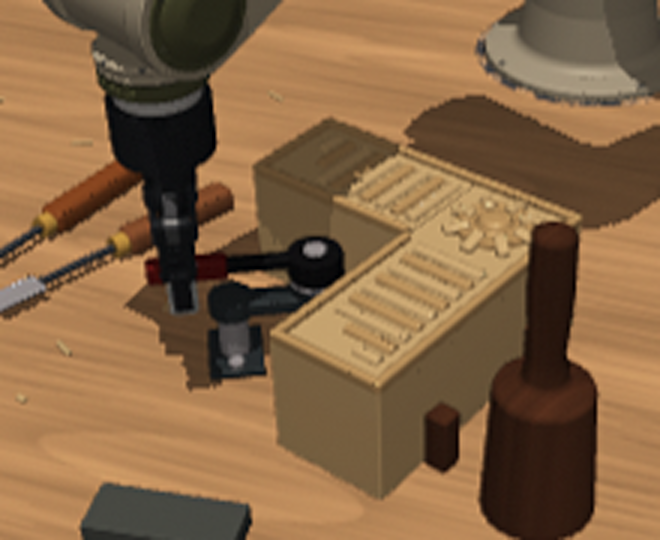

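>>> drive_tool([
  [0, 0, 0],
  [0, 0, 0],
  [0, 0, 0],
  [0, 0, 0],
  [0, 0, 0],
  [0, 0, 0],
  [0, 0, 0],
  [0, 0, 0],
  [0, 0, 0],
  [0, 0, 0],
  [0, 0, 0],
], gripper=[0.3, 0.3, 0.4, 0.5, 0.6, 0.7, 0.8, 0.9, 0.9, 0.9, 0.9], turn=[0, 0, 0, 0, 0, 0, 0, 0, 0, 0, 0])

```text
time_s: 5.52
eef_pos: [629.1, -169.1, 74.6]
ee_rot: [-0.685, 0.685, 0.174, -0.174]
force: [0.5, -0.3, 2.9]
grip_width: 0.176
```

```bash
python3 -c "
from h import *
s=rep();print((Rt(s).T@(np.array([629.6,-169.3,74])-s['eef_pos'])).round(2))"
```

```text
t5.52 tcp [ 629.1 -169.1   74.6] r104.6 swing0.9 zyaw118.5(sw -178.9) down-1.000 F [ 0.49 -0.27  2.9 ] Frad0.47 Ftan0.31 Tz0.015 T [0.02 0.02 0.02] Mz0.047 w0.176 j6 -0.94
[ 0.34  0.57 -0.44]
```

>>> drive_tool([
  [-0.00547, 7e-05, 0.00014],
  [-0.00547, 7e-05, 0.00014],
  [-0.00547, 7e-05, 0.00014],
  [-0.00547, 7e-05, 0.00014],
  [-0.00547, 7e-05, 0.00014],
  [-0.00547, 7e-05, 0.00014],
  [-0.00547, 7e-05, 0.00014],
  [-0.00547, 7e-05, 0.00014],
], gripper=[0.9, 0.9, 0.9, 0.9, 0.9, 0.9, 0.9, 0.9], turn=[3, 3, 3, 3, 3, 3, 3, 3])

```text
time_s: 6.18
eef_pos: [587.6, -181.4, 74.2]
ee_rot: [-0.706, 0.707, 0.028, -0.027]
force: [2.6, 1.2, 3.0]
grip_width: 0.171
```

```bash
python3 -c "
from h import *
s=rep()"
```

```text
t6.18 tcp [ 587.6 -181.4   74.2] r104.7 swing-23.0 zyaw94.4(sw 157.0) down-1.000 F [2.61 1.19 2.99] Frad-0.98 Ftan2.69 Tz0.391 T [ 0.24 -0.34  0.39] Mz0.673 w0.171 j6 -0.57
```

>>> drive_tool([
  [-0.00547, 7e-05, 0.00014],
  [-0.00547, 7e-05, 0.00014],
  [-0.00547, 7e-05, 0.00014],
  [-0.00547, 7e-05, 0.00014],
  [-0.00547, 7e-05, 0.00014],
  [-0.00547, 7e-05, 0.00014],
  [-0.00547, 7e-05, 0.00014],
], gripper=[0.9, 0.9, 0.9, 0.9, 0.9, 0.9, 0.9], turn=[3, 3, 3, 3, 3, 3, 3])

```text
time_s: 6.77
eef_pos: [549.6, -177.5, 73.7]
ee_rot: [-0.699, 0.7, -0.101, 0.103]
force: [1.8, -0.3, 2.9]
grip_width: 0.171
```

```bash
python3 -c "
from h import *
s=rep()"
```

```text
t6.77 tcp [ 549.6 -177.5   73.7] r104.9 swing-44.0 zyaw73.4(sw 136.0) down-1.000 F [ 1.78 -0.28  2.94] Frad-0.24 Ftan1.79 Tz0.409 T [ 0.05 -0.3   0.41] Mz0.596 w0.171 j6 -0.23
```

>>> drive_tool([
  [0, 0, 0],
  [0, 0, 0],
  [0, 0, 0],
  [0, 0, 0],
  [0, 0, 0],
  [0, 0, 0],
], gripper=[0.9, 0.9, 0.9, 0.9, 0.9, 0.9], turn=[0, 0, 0, 0, 0, 0])

```text
time_s: 7.27
eef_pos: [549.8, -177.7, 73.6]
ee_rot: [-0.7, 0.7, -0.101, 0.101]
force: [1.8, -0.4, 4.8]
grip_width: 0.171
```

```bash
python3 -c "
from h import *
s=rep()"
```

```text
t7.27 tcp [ 549.8 -177.7   73.6] r105.0 swing-43.8 zyaw73.6(sw 136.2) down-1.000 F [ 1.76 -0.45  4.76] Frad-0.07 Ftan1.81 Tz0.429 T [ 0.01 -0.15  0.43] Mz0.620 w0.171 j6 -0.23
```

>>> drive_tool([
  [0.00367, 0, 6e-05],
  [0, 0, 0],
  [0, -0.003, 0],
  [0, -0.003, 0],
  [0, -0.003, 0],
  [0, -0.0025, 0],
  [0, 0, 0],
], gripper=[0.9, 0.9, 0.9, 0.9, 0.9, 0.9, 0.9], turn=[-2, 0, 0, 0, 0, 0, 0])

```text
time_s: 7.85
eef_pos: [552.7, -178.1, 84.9]
ee_rot: [0.702, -0.701, 0.089, -0.089]
force: [1.9, 2.7, -6.6]
grip_width: 0.174
```

```bash
python3 -c "
from h import *
s=rep()"
```

```text
t7.85 tcp [ 552.7 -178.1   84.9] r104.6 swing-42.3 zyaw75.5(sw 138.1) down-1.000 F [ 1.88  2.72 -6.62] Frad-3.11 Ftan1.12 Tz0.014 T [ 0.19 -0.13  0.01] Mz0.132 w0.174 j6 -0.26
```

>>> drive_tool([
  [0.00878, 0, 0.00037],
  [0.00878, 0, 0.00037],
  [0.00878, 0, 0.00037],
  [0.00878, 0, 0.00037],
  [0.00878, 0, 0.00037],
  [0.00878, 0, 0.00037],
  [0.00878, 0, 0.00037],
  [0.00878, 0, 0.00037],
  [0.00878, 0, 0.00037],
  [0.00878, 0, 0.00037],
  [0.00878, 0, 0.00037],
  [0.00878, 0, 0.00037],
  [0.00878, 0, 0.00037],
  [0.00878, 0, 0.00037],
  [0.00878, 0, 0.00037],
  [0.00878, 0, 0.00037],
  [0, 0, 0],
  [0, 0, 0],
  [0, 0, 0],
], gripper=[0.9, 0.9, 0.9, 0.9, 0.9, 0.9, 0.9, 0.9, 0.9, 0.9, 0.9, 0.9, 0.9, 0.9, 0.9, 0.9, 0.9, 0.9, 0.9], turn=[-4.8, -4.8, -4.8, -4.8, -4.8, -4.8, -4.8, -4.8, -4.8, -4.8, -4.8, -4.8, -4.8, -4.8, -4.8, -4.8, 0, 0, 0])

```text
time_s: 9.43
eef_pos: [671.6, -125.9, 84.5]
ee_rot: [0.606, -0.605, -0.365, 0.365]
force: [-1.3, 0.3, -6.6]
grip_width: 0.177
```

```bash
python3 -c "
from h import *
s=rep()"
```

```text
t9.43 tcp [ 671.6 -125.9   84.5] r104.3 swing34.7 zyaw152.1(sw -145.3) down-1.000 F [-1.25  0.34 -6.58] Frad-1.27 Ftan-0.28 Tz-0.084 T [ 0.12 -0.1  -0.08] Mz-0.114 w0.177 j6 -1.44
```

>>> drive_tool([
  [0.0009, 0, 0],
  [0, 0.0035, 0],
  [0, 0.0035, 0],
  [0, 0.004, 0],
  [0, 0, 0],
  [0, 0, 0],
], gripper=[0.9, 0.9, 0.9, 0.9, 0.9, 0.9], turn=[-0.5, 0, 0, 0, 0, 0])

```text
time_s: 9.93
eef_pos: [672.5, -124.7, 73.9]
ee_rot: [0.604, -0.604, -0.368, 0.368]
force: [-2.3, 1.9, -1.3]
grip_width: 0.174
```

```bash
python3 -c "
from h import *
s=rep()"
```

```text
t9.93 tcp [ 672.5 -124.7   73.9] r104.5 swing35.4 zyaw152.8(sw -144.6) down-1.000 F [-2.34  1.92 -1.25] Frad-2.95 Ftan0.64 Tz0.052 T [0.36 0.28 0.05] Mz0.119 w0.174 j6 -1.45
```

>>> drive_tool([
  [-0.00549, 7e-05, 0.00014],
  [-0.00549, 7e-05, 0.00014],
  [-0.00549, 7e-05, 0.00014],
  [-0.00549, 7e-05, 0.00014],
  [-0.00549, 7e-05, 0.00014],
  [-0.00549, 7e-05, 0.00014],
  [-0.00549, 7e-05, 0.00014],
  [-0.00549, 7e-05, 0.00014],
  [-0.00549, 7e-05, 0.00014],
  [-0.00549, 7e-05, 0.00014],
  [-0.00549, 7e-05, 0.00014],
  [-0.00549, 7e-05, 0.00014],
], gripper=[0.9, 0.9, 0.9, 0.9, 0.9, 0.9, 0.9, 0.9, 0.9, 0.9, 0.9, 0.9], turn=[3, 3, 3, 3, 3, 3, 3, 3, 3, 3, 3, 3])

```text
time_s: 10.93
eef_pos: [626.7, -170.3, 73.1]
ee_rot: [-0.688, 0.688, 0.164, -0.163]
force: [0.1, 4.3, -2.1]
grip_width: 0.174
```

```bash
python3 -c "
from h import *
s=rep()"
```

```text
t10.93 tcp [ 626.7 -170.3   73.1] r104.5 swing-0.6 zyaw116.7(sw 179.3) down-1.000 F [ 0.12  4.28 -2.08] Frad-3.77 Ftan2.04 Tz0.413 T [ 0.64 -0.06  0.41] Mz0.627 w0.174 j6 -0.91
```

>>> drive_tool([
  [-0.00365, 4e-05, 0.0002],
  [-0.00365, 4e-05, 0.0002],
  [-0.00365, 4e-05, 0.0002],
  [-0.00365, 4e-05, 6e-05],
  [-0.00365, 4e-05, 6e-05],
  [-0.00365, 4e-05, 6e-05],
  [-0.00365, 4e-05, 6e-05],
], gripper=[0.9, 0.9, 0.9, 0.9, 0.9, 0.9, 0.9], turn=[2, 2, 2, 2, 2, 2, 2])

```text
time_s: 11.52
eef_pos: [602.7, -178.9, 72.9]
ee_rot: [-0.702, 0.703, 0.079, -0.078]
force: [2.5, 1.8, -3.1]
grip_width: 0.174
```

```bash
python3 -c "
from h import *
s=rep()"
```

```text
t11.52 tcp [ 602.7 -178.9   72.9] r104.5 swing-14.6 zyaw102.7(sw 165.3) down-1.000 F [ 2.46  1.81 -3.08] Frad-1.21 Ftan2.80 Tz0.436 T [ 0.27 -0.22  0.44] Mz0.729 w0.174 j6 -0.70
```

>>> drive_tool([
  [-0.00365, 4e-05, 6e-05],
  [-0.00365, 4e-05, 6e-05],
  [-0.00365, 4e-05, 6e-05],
  [-0.00365, 4e-05, 6e-05],
  [-0.00365, 4e-05, 6e-05],
], gripper=[0.9, 0.9, 0.9, 0.9, 0.9], turn=[2, 2, 2, 2, 2])

```text
time_s: 11.93
eef_pos: [584.7, -181.5, 72.7]
ee_rot: [-0.707, 0.707, 0.017, -0.016]
force: [1.9, 2.4, -3.1]
grip_width: 0.176
```

```bash
python3 -c "
from h import *
s=rep()"
```

```text
t11.93 tcp [ 584.7 -181.5   72.7] r104.7 swing-24.6 zyaw92.7(sw 155.3) down-1.000 F [ 1.91  2.41 -3.07] Frad-2.31 Ftan2.02 Tz0.440 T [ 0.24 -0.29  0.44] Mz0.652 w0.176 j6 -0.54
```

>>> drive_tool([
  [-0.00365, 4e-05, 6e-05],
  [-0.00365, 4e-05, 6e-05],
  [-0.00365, 4e-05, 6e-05],
  [-0.00365, 4e-05, 6e-05],
  [-0.00365, 4e-05, 6e-05],
], gripper=[0.9, 0.9, 0.9, 0.9, 0.9], turn=[2, 2, 2, 2, 2])

```text
time_s: 12.35
eef_pos: [566.4, -180.8, 72.5]
ee_rot: [-0.705, 0.706, -0.044, 0.045]
force: [1.7, 1.9, -4.0]
grip_width: 0.173
```

```bash
python3 -c "
from h import *
s=rep()"
```

```text
t12.35 tcp [ 566.4 -180.8   72.5] r104.7 swing-34.6 zyaw82.8(sw 145.4) down-1.000 F [ 1.66  1.87 -4.05] Frad-2.06 Ftan1.41 Tz0.481 T [ 0.15 -0.2   0.48] Mz0.629 w0.173 j6 -0.38
```

>>> drive_tool([
  [-0.00365, 4e-05, 6e-05],
  [-0.00365, 4e-05, 6e-05],
  [-0.00365, 4e-05, 6e-05],
  [-0.00365, 4e-05, 6e-05],
  [-0.00365, 4e-05, 6e-05],
], gripper=[0.9, 0.9, 0.9, 0.9, 0.9], turn=[2, 2, 2, 2, 2])

```text
time_s: 12.77
eef_pos: [548.6, -177.1, 72.3]
ee_rot: [-0.699, 0.699, -0.105, 0.107]
force: [2.4, 0.5, -4.7]
grip_width: 0.169
```

```bash
python3 -c "
from h import *
s=rep()"
```

```text
t12.77 tcp [ 548.6 -177.1   72.3] r104.8 swing-44.6 zyaw72.8(sw 135.4) down-1.000 F [ 2.42  0.55 -4.71] Frad-1.24 Ftan2.15 Tz0.484 T [ 0.14 -0.18  0.48] Mz0.709 w0.169 j6 -0.21
```

>>> drive_tool([
  [0.00367, 0, 6e-05],
  [0, 0, 0],
  [0, -0.003, 0],
  [0, -0.003, 0],
  [0, -0.003, 0],
  [0, -0.002, 0],
  [0, 0, 0],
], gripper=[0.9, 0.9, 0.9, 0.9, 0.9, 0.9, 0.9], turn=[-2, 0, 0, 0, 0, 0, 0])

```text
time_s: 13.35
eef_pos: [551.8, -177.8, 83.6]
ee_rot: [-0.701, 0.701, -0.093, 0.094]
force: [-1.3, 0.9, -6.5]
grip_width: 0.176
```

```bash
python3 -c "
from h import *
s=rep()"
```

```text
t13.35 tcp [ 551.8 -177.8   83.6] r104.6 swing-42.8 zyaw74.8(sw 137.4) down-1.000 F [-1.3   0.92 -6.52] Frad-0.54 Ftan-1.50 Tz0.143 T [0.04 0.22 0.14] Mz-0.013 w0.176 j6 -0.25
```

Swing back 77° again (16×4.82) and drop.

>>> drive_tool([
  [0.00881, 0, 0.00037],
  [0.00881, 0, 0.00037],
  [0.00881, 0, 0.00037],
  [0.00881, 0, 0.00037],
  [0.00881, 0, 0.00037],
  [0.00881, 0, 0.00037],
  [0.00881, 0, 0.00037],
  [0.00881, 0, 0.00037],
  [0.00881, 0, 0.00037],
  [0.00881, 0, 0.00037],
  [0.00881, 0, 0.00037],
  [0.00881, 0, 0.00037],
  [0.00881, 0, 0.00037],
  [0.00881, 0, 0.00037],
  [0.00881, 0, 0.00037],
  [0.00881, 0, 0.00037],
  [0, 0, 0],
  [0, 0, 0],
  [0, 0, 0],
], gripper=[0.9, 0.9, 0.9, 0.9, 0.9, 0.9, 0.9, 0.9, 0.9, 0.9, 0.9, 0.9, 0.9, 0.9, 0.9, 0.9, 0.9, 0.9, 0.9], turn=[-4.82, -4.82, -4.82, -4.82, -4.82, -4.82, -4.82, -4.82, -4.82, -4.82, -4.82, -4.82, -4.82, -4.82, -4.82, -4.82, 0, 0, 0])

```text
time_s: 14.93
eef_pos: [671.5, -126.3, 82.9]
ee_rot: [0.607, -0.607, -0.363, 0.363]
force: [-1.5, 0.2, -6.2]
grip_width: 0.173
```

>>> drive_tool([
  [0, 0.003, 0],
  [0, 0.003, 0],
  [0, 0.003, 0],
  [0, 0.003, 0],
  [0, 0, 0],
  [0, 0, 0],
], gripper=[0.9, 0.9, 0.9, 0.9, 0.9, 0.9], turn=[0, 0, 0, 0, 0, 0])

```text
time_s: 15.43
eef_pos: [672.1, -125.9, 71.8]
ee_rot: [-0.606, 0.607, 0.364, -0.364]
force: [-3.3, 2.6, 3.0]
grip_width: 0.17
```

```bash
python3 -c "
from h import *
s=rep()"
```

```text
t15.43 tcp [ 672.1 -125.9   71.8] r104.7 swing34.8 zyaw151.9(sw -145.5) down-1.000 F [-3.34  2.59  3.02] Frad-4.16 Ftan0.73 Tz0.224 T [0.41 0.69 0.22] Mz0.300 w0.170 j6 -1.44
```

>>> drive_tool([
  [-0.00365, 5e-05, 0.0002],
  [-0.00365, 5e-05, 0.0002],
  [-0.00365, 5e-05, 0.0002],
  [-0.00365, 5e-05, 6e-05],
  [-0.00365, 5e-05, 6e-05],
  [-0.00365, 5e-05, 6e-05],
], gripper=[0.9, 0.9, 0.9, 0.9, 0.9, 0.9], turn=[2, 2, 2, 2, 2, 2])

```text
time_s: 15.93
eef_pos: [659.9, -144.0, 71.7]
ee_rot: [-0.641, 0.642, 0.299, -0.297]
force: [-0.8, 2.5, 2.7]
grip_width: 0.173
```

```bash
python3 -c "
from h import *
s=rep()"
```

```text
t15.93 tcp [ 659.9 -144.    71.7] r104.6 swing22.8 zyaw139.9(sw -157.5) down-1.000 F [-0.82  2.48  2.73] Frad-2.22 Ftan1.38 Tz0.411 T [0.45 0.3  0.41] Mz0.556 w0.173 j6 -1.26
```

>>> drive_tool([
  [-0.00365, 5e-05, 6e-05],
  [-0.00365, 5e-05, 6e-05],
], gripper=[0.9, 0.9], turn=[2, 2])

```text
time_s: 16.1
eef_pos: [655.0, -149.4, 71.6]
ee_rot: [-0.651, 0.652, 0.276, -0.275]
force: [-1.2, 2.8, 3.2]
grip_width: 0.176
```

```bash
python3 -c "
from h import *
s=rep()"
```

```text
t16.10 tcp [ 655.  -149.4   71.6] r104.6 swing18.8 zyaw135.9(sw -161.5) down-1.000 F [-1.19  2.77  3.16] Frad-2.78 Ftan1.18 Tz0.419 T [0.49 0.25 0.42] Mz0.543 w0.176 j6 -1.20
```

>>> drive_tool([
  [-0.00365, 5e-05, 6e-05],
  [-0.00365, 5e-05, 6e-05],
  [-0.00365, 5e-05, 6e-05],
], gripper=[0.9, 0.9, 0.9], turn=[2, 2, 2])

```text
time_s: 16.35
eef_pos: [647.1, -156.9, 71.5]
ee_rot: [-0.664, 0.665, 0.242, -0.24]
force: [-1.1, 2.8, 2.4]
grip_width: 0.173
```

```bash
python3 -c "
from h import *
s=rep()"
```

```text
t16.35 tcp [ 647.1 -156.9   71.5] r104.6 swing12.8 zyaw129.9(sw -167.5) down-1.000 F [-1.13  2.77  2.41] Frad-2.85 Ftan0.93 Tz0.495 T [0.51 0.18 0.5 ] Mz0.593 w0.173 j6 -1.11
```

>>> drive_tool([
  [-0.00365, 5e-05, 6e-05],
  [-0.00365, 5e-05, 6e-05],
  [-0.00365, 5e-05, 6e-05],
], gripper=[0.9, 0.9, 0.9], turn=[2, 2, 2])

```text
time_s: 16.6
eef_pos: [638.5, -163.4, 71.4]
ee_rot: [-0.676, 0.677, 0.207, -0.205]
force: [0.4, 3.7, 3.9]
grip_width: 0.176
```

```bash
python3 -c "
from h import *
s=rep()"
```

```text
t16.60 tcp [ 638.5 -163.4   71.4] r104.7 swing6.9 zyaw123.9(sw -173.5) down-1.000 F [0.37 3.68 3.88] Frad-2.83 Ftan2.38 Tz0.657 T [ 0.58 -0.04  0.66] Mz0.906 w0.176 j6 -1.02
```

>>> drive_tool([
  [-0.00365, 5e-05, 6e-05],
  [-0.00365, 5e-05, 6e-05],
  [-0.00365, 5e-05, 6e-05],
], gripper=[0.9, 0.9, 0.9], turn=[2, 2, 2])

```text
time_s: 16.85
eef_pos: [629.3, -169.1, 71.3]
ee_rot: [-0.686, 0.687, 0.172, -0.169]
force: [2.0, 3.3, 3.7]
grip_width: 0.171
```

```bash
python3 -c "
from h import *
s=rep()"
```

```text
t16.85 tcp [ 629.3 -169.1   71.3] r104.7 swing1.0 zyaw117.9(sw -179.5) down-1.000 F [2.02 3.31 3.68] Frad-1.95 Ftan3.36 Tz0.749 T [ 0.53 -0.07  0.75] Mz1.101 w0.171 j6 -0.93
```

```bash
python3 -c "
from h import *
for i in range(8):
    ctrl.capture('top'); s=rep()"|sed 's/.*swing/swing/;s/down.*Frad/Frad/'
```

```text
swing0.7 zyaw117.7(sw -179.7) Frad-2.63 Ftan1.56 Tz0.524 T [ 0.66 -0.1   0.52] Mz0.687 w0.174 j6 -0.93
swing0.8 zyaw117.9(sw -179.5) Frad-2.09 Ftan2.87 Tz0.505 T [ 0.48 -0.19  0.5 ] Mz0.805 w0.176 j6 -0.93
swing0.9 zyaw118.0(sw -179.4) Frad-2.05 Ftan2.21 Tz0.541 T [ 0.46 -0.17  0.54] Mz0.773 w0.175 j6 -0.93
swing0.9 zyaw118.0(sw -179.4) Frad-1.57 Ftan2.92 Tz0.488 T [ 0.44 -0.23  0.49] Mz0.794 w0.176 j6 -0.93
swing0.9 zyaw118.0(sw -179.4) Frad-1.16 Ftan2.19 Tz0.559 T [ 0.45 -0.3   0.56] Mz0.788 w0.176 j6 -0.93
swing0.9 zyaw118.0(sw -179.4) Frad-1.62 Ftan2.66 Tz0.555 T [ 0.48 -0.3   0.56] Mz0.834 w0.170 j6 -0.93
swing0.9 zyaw118.0(sw -179.4) Frad-0.95 Ftan3.03 Tz0.594 T [ 0.48 -0.25  0.59] Mz0.911 w0.176 j6 -0.93
swing0.9 zyaw118.0(sw -179.4) Frad-1.48 Ftan2.60 Tz0.583 T [ 0.46 -0.24  0.58] Mz0.856 w0.174 j6 -0.93
```

>>> drive_tool([
  [0.00367, 0, 6e-05],
  [0, 0, 0],
  [0, -0.003, 0],
  [0, -0.003, 0],
  [0, -0.003, 0],
  [0, -0.0025, 0],
  [0, 0, 0],
], gripper=[0.9, 0.9, 0.9, 0.9, 0.9, 0.9, 0.9], turn=[-2, 0, 0, 0, 0, 0, 0])

```text
time_s: 17.83
eef_pos: [631.1, -167.5, 81.3]
ee_rot: [0.683, -0.683, -0.182, 0.183]
force: [0.9, -1.1, -5.4]
grip_width: 0.174
```

```bash
python3 -c "
from h import *
s=rep()"
```

```text
t17.83 tcp [ 631.1 -167.5   81.3] r104.2 swing2.3 zyaw119.9(sw -177.5) down-1.000 F [ 0.92 -1.07 -5.4 ] Frad1.39 Ftan0.27 Tz-0.021 T [-0.27 -0.22 -0.02] Mz0.007 w0.174 j6 -0.96
```

>>> drive_tool([
  [0, -0.0015, 0],
  [0, 0, 0],
  [0.00802, 0, 0.0003],
  [0.00802, 0, 0.0003],
  [0.00802, 0, 0.0003],
  [0.00802, 0, 0.0003],
  [0.00802, 0, 0.0003],
  [0.00802, 0, 0.0003],
  [0, 0, 0],
  [0, 0, 0],
], gripper=[0.9, 0.9, 0.9, 0.9, 0.9, 0.9, 0.9, 0.9, 0.9, 0.9], turn=[0, 0, -4.4, -4.4, -4.4, -4.4, -4.4, -4.4, 0, 0])

```text
time_s: 18.67
eef_pos: [666.1, -134.7, 83.0]
ee_rot: [-0.624, 0.624, 0.333, -0.333]
force: [1.2, -1.5, -5.8]
grip_width: 0.172
```

>>> drive_tool([
  [0, 0.003, 0],
  [0, 0.003, 0],
  [0, 0.003, 0],
  [0, 0.003, 0],
  [0, 0, 0],
  [0, 0, 0],
  [0, 0, 0],
], gripper=[0.9, 0.9, 0.9, 0.9, 0.9, 0.9, 0.9], turn=[0, 0, 0, 0, 0, 0, 0])

```text
time_s: 19.25
eef_pos: [666.6, -134.6, 71.5]
ee_rot: [-0.623, 0.624, 0.334, -0.333]
force: [3.2, 0.2, 0.2]
grip_width: 0.177
```

```bash
python3 -c "
from h import *
s=rep()"
```

```text
t19.25 tcp [ 666.6 -134.6   71.5] r104.4 swing29.1 zyaw146.3(sw -151.1) down-1.000 F [3.19 0.18 0.24] Frad2.56 Ftan1.91 Tz0.229 T [ 0.11 -0.49  0.23] Mz0.429 w0.177 j6 -1.35
```

>>> drive_tool([
  [0.0018, 0.0005, 0],
  [0, 0, 0],
  [0, 0, 0],
  [0, 0, 0],
], gripper=[0.9, 0.9, 0.9, 0.9], turn=[-1, 0, 0, 0])

```text
time_s: 19.58
eef_pos: [667.6, -133.2, 71.3]
ee_rot: [-0.62, 0.621, 0.339, -0.339]
force: [2.5, 0.3, 4.6]
grip_width: 0.17
```

```bash
python3 -c "
from h import *
s=rep()
for i in range(3):
    ctrl.capture('top'); s=rep()"
```

```text
t19.58 tcp [ 667.6 -133.2   71.3] r104.5 swing30.1 zyaw147.3(sw -150.1) down-1.000 F [2.54 0.34 4.62] Frad1.95 Ftan1.65 Tz0.185 T [ 0.07 -0.29  0.18] Mz0.357 w0.170 j6 -1.37
t19.63 tcp [ 667.6 -133.2   71.3] r104.5 swing30.1 zyaw147.3(sw -150.1) down-1.000 F [ 1.95 -0.03  4.9 ] Frad1.66 Ftan1.02 Tz0.150 T [ 0.08 -0.38  0.15] Mz0.257 w0.173 j6 -1.37
t19.68 tcp [ 667.6 -133.2   71.2] r104.5 swing30.1 zyaw147.3(sw -150.1) down-1.000 F [2.75 0.17 4.67] Frad2.23 Ftan1.62 Tz0.225 T [ 0.08 -0.34  0.22] Mz0.395 w0.174 j6 -1.37
t19.73 tcp [ 667.6 -133.3   71.2] r104.5 swing30.0 zyaw147.3(sw -150.1) down-1.000 F [2.59 0.08 5.09] Frad2.14 Ftan1.46 Tz0.182 T [ 0.05 -0.36  0.18] Mz0.334 w0.175 j6 -1.37
```

>>> drive_tool([
  [0, -0.0005, 0],
  [0, 0, 0],
  [0, 0, 0],
  [0, 0, 0],
  [0, 0, 0],
  [0, 0, 0],
  [0, 0, 0],
], gripper=[0.9, 0.75, 0.65, 0.55, 0.45, 0.4, 0.4], turn=[0, 0, 0, 0, 0, 0, 0])

```text
time_s: 20.32
eef_pos: [667.1, -133.1, 71.0]
ee_rot: [0.621, -0.62, -0.339, 0.339]
force: [0.1, -0.1, 0.2]
grip_width: 0.604
```

>>> drive_tool([
  [0, -0.01, 0],
  [0, -0.025, 0],
  [0, -0.03, 0],
  [0, -0.03, 0],
  [0, -0.03, 0],
  [0, -0.03, 0],
  [0, 0, 0],
  [0, 0, 0],
], gripper=[0.4, 0.4, 0.4, 0.4, 0.4, 0.4, 0.4, 0.4], turn=[0, 0, 0, 0, 0, 0, 0, 0])

```text
time_s: 20.98
eef_pos: [667.7, -133.3, 228.8]
ee_rot: [-0.619, 0.622, 0.34, -0.338]
force: [-0.3, -0.8, -0.7]
grip_width: 0.599
```

Run:
```python
from h import *
rep()
for n in('side','top'):
    im,dd=snap(n,n+'5.png'); np.save(n+'5.npy',dd)
    for q in('grip','lever'): print(n,q,[(round(x['score'],2),toworld(n,x['centre']).round(1).tolist()) for x in ctrl.pinpoint(n,q)])
    if n=='side': cv2.imwrite('pics/s5.png',cv2.resize(im[100:280,140:360,::-1],None,fx=3,fy=3,interpolation=2))
```

```text
t20.98 tcp [ 667.7 -133.3  228.8] r104.6 swing30.1 zyaw147.3(sw -150.1) down-1.000 F [-0.34 -0.84 -0.71] Frad0.16 Ftan-0.89 Tz0.018 T [-0.03  0.02  0.02] Mz-0.075 w0.599 j6 -1.37
side grip [(0.89, [672.0, -129.7, 87.4]), (0.84, [650.6, 270.2, 127.9])]
side lever []
top grip [(0.92, [652.1, 268.3, 123.9]), (0.62, [809.6, -97.4, 7.1]), (0.56, [667.9, -131.2, 89.5])]
top lever [(0.92, [580.9, 398.6, -0.3]), (0.49, [578.6, -74.5, -1.4])]
```

View pics/s5.png

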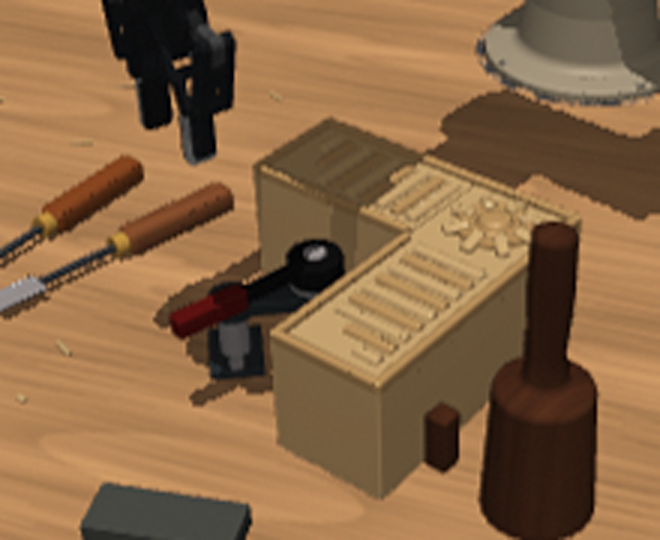

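View pics/top5.png

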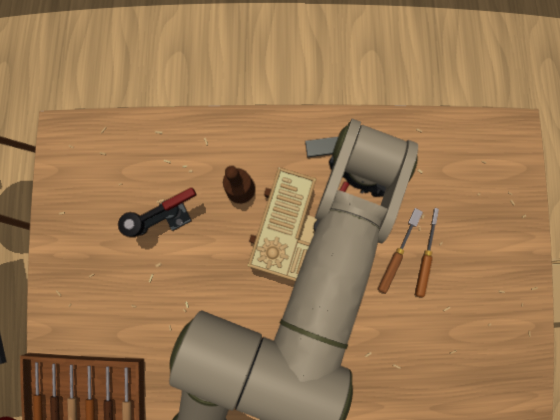

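>>> drive_tool([
  [-0.029, 0, -0.019],
  [-0.029, 0, -0.019],
  [-0.029, 0, -0.019],
  [-0.029, 0, -0.019],
  [-0.029, 0, -0.019],
  [-0.029, 0, -0.019],
  [-0.029, 0, -0.019],
  [-0.029, 0, -0.019],
  [0, 0, 0],
  [0, 0, 0],
], gripper=[0.4, 0.4, 0.4, 0.4, 0.4, 0.4, 0.4, 0.4, 0.4, 0.4], turn=[0, 0, 0, 0, 0, 0, 0, 0, 0, 0])

```text
time_s: 22.12
eef_pos: [669.6, -410.3, 223.0]
ee_rot: [0.622, -0.62, -0.338, 0.339]
force: [0.6, -0.1, -0.3]
grip_width: 0.604
```

Run:
```python
from h import *
rep()
for n in('side','top'):
    im,d=snap(n,n+'6.png')
    k,dist,V=K(n); v,u=np.mgrid[0:420,0:560]
    nn=cv2.undistortPoints(np.stack([u.ravel(),v.ravel()],1).astype(float).reshape(-1,1,2),k,dist)[:,0]
    for tag,dd,img in(('before',np.load(n+'0.npy'),cv2.imread(f'pics/{n}0.png')[...,::-1].astype(int)),('after',d,im.astype(int))):
        z=dd.ravel(); P=(np.c_[nn[:,0]*z,nn[:,1]*z,z,np.ones(len(z))]@np.linalg.inv(V).T)[:,:3].reshape(420,560,3)
        r=np.hypot(P[...,0]-579.5,P[...,1]+77)
        red=(r<140)&(r>50)&(img[...,0]>img[...,1]*2)&(img[...,0]>60)&(P[...,2]>75)&(P[...,2]<112)
        hub=(r<17)&(P[...,2]>80); R=P[red]
        c=R[:,:2].mean(0); w,vv=np.linalg.eigh(np.cov(R[:,:2].T))
        print(n,tag,'red n',red.sum(),R.mean(0).round(1),'ztop',np.percentile(R[:,2],85).round(1),'dir to c',(np.degrees(np.arctan2(*(c-AX)[::-1]))-CX).round(1),'axis',((np.degrees(np.arctan2(*vv[::-1,1]))-CX)%180).round(1),'hub z',np.percentile(P[hub][:,2],[50,85]).round(1),hub.sum())
    for q in('grip','mallet_mid','gouge_wide_mid','gouge_narrow_mid','stone_mid'): print(n,q,[(round(x['score'],2),toworld(n,x['centre']).round(1).tolist()) for x in ctrl.pinpoint(n,q)])
a=cv2.imread('pics/top6.png');b=cv2.imread('pics/side6.png')
cv2.imwrite('pics/c6.png',np.hstack([cv2.resize(a[150:300,230:380],(390,390),interpolation=2),cv2.resize(b[130:280,170:320],(390,390),interpolation=2)]))
```

```text
t22.12 tcp [ 669.6 -410.3  223. ] r345.2 swing-12.3 zyaw147.2(sw -150.2) down-1.000 F [ 0.61 -0.06 -0.34] Frad0.21 Ftan0.57 Tz0.005 T [0.01 0.04 0.  ] Mz0.203 w0.604 j6 -1.70
side before red n 113 [ 629.5 -163.1   97.9] ztop 99.7 dir to c 2.8 axis 0.8 hub z [97.3 99. ] 92
side after red n 121 [ 669.2 -125.    94.8] ztop 96.7 dir to c 34.5 axis 33.3 hub z [94.  95.4] 96
side grip [(0.91, [652.3, 272.4, 128.5]), (0.85, [673.6, -125.7, 88.9])]
side mallet_mid [(0.63, [693.1, 137.2, 51.8])]
side gouge_wide_mid [(0.63, [673.1, -126.8, 89.4]), (0.59, [516.6, -290.6, 12.7])]
side gouge_narrow_mid [(0.61, [510.8, -367.3, 10.4])]
side stone_mid [(0.84, [810.6, -91.9, 8.6]), (0.31, [695.6, 133.0, 55.1])]
top before red n 119 [ 624.6 -163.5   99.8] ztop 102.2 dir to c 0.1 axis 0.7 hub z [ 98.  100.2] 143
top after red n 119 [ 664.1 -125.7   96. ] ztop 97.9 dir to c 32.7 axis 32.6 hub z [95.  97.4] 140
top grip [(0.92, [649.5, 270.9, 125.8]), (0.75, [668.2, -132.9, 88.8]), (0.39, [578.3, -74.7, -3.7])]
top mallet_mid [(0.75, [687.9, 136.5, 56.7]), (0.37, [574.9, -78.3, -2.5])]
top gouge_wide_mid [(0.79, [520.2, -293.2, 15.2]), (0.48, [578.2, -74.2, -1.8])]
top gouge_narrow_mid []
top stone_mid [(0.69, [810.2, -99.6, 11.8])]
```

View pics/c6.png

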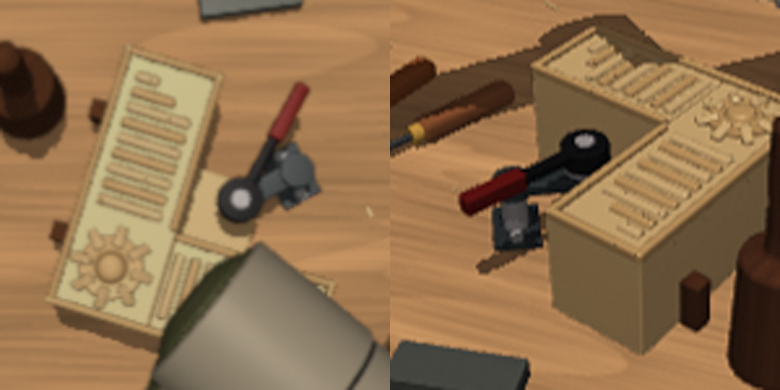

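```bash
python3 -c "
from rig import ctrl
print(ctrl.finish_job())"
```

```text
the job is handed in; nothing more can be done
None
```

The carving is clamped and the handle is tucked alongside wall A. I handed the job in at about 22 s with the arm clear of everything.

**Tightening:** it took three clockwise strokes, about 45°, 77° and 34°, with the handle lifted about 11 mm and swung back between them. The moment stayed around 0.55 to 0.7 N m while the pad was free.

It rose to about 1.1 N m on the last moving reading and settled at about 0.8 N m at rest. I put the true tightness at about 0.9 to 1.0, which is firm and below crushing. The last two steps were sent together without a check between them, so the 1.1 reading came in higher than the 0.9 I was aiming for.

**Tucking:** the handle was lifted once more, swung back one tooth and dropped.
- **Direction:** the pictures put it about 32 to 34° (0.56 to 0.6 rad) counter-clockwise, inside the 0.4 to 1.1 range.
- **Height:** the hub and grip sit 3 to 4 mm lower than at the start, against about 3.4 mm expected from the screw turns. That means the handle is fully home, not on a tooth top.

**Disagreements:**
- The single moment readings scatter by about ±0.1 N m.
- After the drop the gripper still felt about 0.35 N m. On release the handle sprang about 2.5° counter-clockwise, which I put down to twist in the fingers within the tooth play.

**Surroundings:** the mallet, the gouges and the stone were found where they started, within the measuring error of the networks. The narrow gouge was found only in the side picture. No force reading came near the limits, and I saw no contact with the block.

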